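# Put the control unit away in the riser drawer

## Task

Put away the electronic control unit that lies on the blue work mat: pull open the drawer of the white instrument riser, lay the unit flat on the bare liner plate in the drawer's free bay (set it down, do not drop it), and push the drawer fully shut. Leave the unit that is already stored in its bay, and do not disturb the screwdriver, bottle and solder spool on the bench.

Things in the scene. Friction and masses are not known exactly. Their poses are not given: they have to be found in the camera images.
- unit: control unit to put away, black plastic, about 350 g: base flange 130 (its x) x 80 (y) x 12 mm high, on it a centred raised block 110 x 50 mm, up to 46 mm above the underside (thin ribs to 48). Grip the block's long sides (50 mm apart) above the flange. Grey connectors at +x end. Origin: centre of underside, z up. Starts flat on the mat; either way round in the bay is fine
- mat: blue work mat, fixed, 300 (its x) x 220 x 3 mm thick; origin at the centre of its underside on the table
- drawer (a joint): how far the drawer is out, m: 0 fully shut, 0.185 at its stop; starts shut or a little ajar. About 2 N friction, slight damping, no spring or latch: it stays where left. It opens along -x of point drawer_floor. Out by q, only the front q of the tray is open from above; the rest is under the riser's top, whose underside is 67 mm above the drawer floor
- drawer_floor (a point): centre of the drawer tray's floor, moves with it; x points into the riser, y to the left bay, z up. Tray inside 190 mm long (front panel's inner face at x = -95 mm, rear wall at +95). A divider at y = 0 and side walls, 6 mm thick, 35 mm high, make two bays 113 mm wide, centres y = +-59.5 mm. Front panel 12 mm thick, 276 wide, top 65 mm above the floor
- drawer_handle (a point): middle of the drawer's steel bar handle, moves with the drawer: round bar 10 mm thick, 120 mm long along the point's y, a post at each end, bar centre 45 mm in front of the front panel and 62 mm above the table; axes as drawer_floor. Can be pinched from above across its x axis, near the middle
- riser_top (a point): middle of the upper front edge of the riser (white steel box 215 deep x 280 wide x 94 mm high, fixed), 94 mm above the table; x points into the riser. On its top a small open tray of nozzles, up to 130 mm above the table, starts 100 mm behind the front edge
- liner: bare grey liner plate, loose, 155 (its x) x 100 x 4 mm, lying on the drawer floor in the free bay, left or right; origin: centre of its underside. It may slide by some mm in its bay
- stored_unit: a like control unit already fixed on its own liner plate, in the other bay; origin: centre of the plate's underside; 155 x 100 mm, 52 mm high. Must stay in its bay
- screwdriver: black-handled screwdriver lying on the bench beyond the mat (bystander)
- bottle: white bottle, 50 mm diameter, 130 mm high, standing beyond the mat (bystander)
- spool: solder spool, 56 mm diameter, 46 mm high, standing beyond the mat (bystander)
Things that resemble listed ones, but are neither listed nor needed, are in the scene too. What is meant by the liner is not purple, and is the larger of those in its own colour.

How it is judged:
By the outcome, as a careful person would: the job done as asked, in the order asked, and still so for the second after the job is handed in, with the robot touching nothing.
It also fails if it takes over 72 s, if anything falls off the work surface, if the arm or the gripper's body presses on something with over 40 N, if the wrist force passes 120 N, or if a joint passes its speed limit or range.

## Robot

A 6-joint arm with a two-finger parallel gripper is mounted at the origin on the work surface. World frame = base frame: x ahead of the robot, y to its left, z up, the work surface at z = 0. Lengths are in m, angles in rad, forces in N, time in s.
With the tool pointing down it reaches from about 0.35 to 0.85 m from the base axis. Payload 8.1 kg.
Tool frame: the origin (TCP) lies midway between the tips of the shut fingers; the grasp point (between the pads) lies 19 mm behind it; z points along the fingers, y is the line along which they close (so a half turn about z gives the same grasp; the last joint's range is limited). The gripper opens to 93 mm and grips with 3 to 60 N. Pads are 15 mm wide; open, the fingers measure 128 mm over their backs; the gripper's body (75 mm by 188 mm) begins 65 mm behind the grasp point.
Start: joints at [1.112, 0.13, 1.488, -0, 1.523, -0.085], TCP at [0.219, 0.559, 0.219] pointing down, gripper open.
Joint ranges: [-2.96, 2.96], [-0.89, 2.26], [0.02, 2.5], [-1.34, 4.48], [0, 2.73], [-2.66, 2.66]. Speed limits (rad/s): [2.39, 2.39, 2.79, 3.14, 3.14, 3.14].

## Interface

Orientations are given as a rotation vector (axis times angle).
In Python, from plant import read_state, read_camera, get_calibration, close_job gives the robot as it stands.
- The arm moves only by the shell command python3 -m crank 'ROWS' [FORCE]. ROWS is JSON, a list that holds one entry, the list of rows, each a list of 7 numbers: the gripper's target within -1 to 1 (fully open at 1, half-way at 0, shut at -1), then the shift along the tool's x, y, z as a fraction of full scale, then the turn, a rotation vector about the tool's x, y, z as a fraction of full scale. In form: [[[grip, x, y, z, rx, ry, rz], ...]]. A call has exactly 5 rows; each row is the pose to reach, as a shift and turn from the pose commanded when the call began, along the tool's axes at that moment; what a row does not reach only later rows make up. Full scale, the value 1, is 0.5 m for a shift and 90 degrees for a turn. A row lasts 1/8 s, in which the tool goes at most 62.5 mm and 10.7 degrees, less where a joint would pass 70% of its speed; a pose out of reach is approached as far as the arm can. A call with a number of a shift or a turn outside -1 to 1 is refused whole. A call with a gripper value outside its range is refused whole. The fingers move at their own pace and stop on an object; FORCE is the grip in N (left out, the last holds). Time passes only in rows, so rows that repeat a pose let the fingers close, or fill a call up. It gives the time, the measured TCP pose, the force, the opening and the grip force at its end, in the units of the state.
- read_state(): the state, without advancing time (a new reading comes with each control period).
- read_camera(name): name is "side" or "top"; returns the picture (400x640x3 uint8, red, green, blue); there is no depth.
- get_calibration(name): a dict with "fx", "fy", "cx", "cy" (pixels), "dist_coeffs" ([k1, k2, p1, p2, k3] as OpenCV has them; the pictures are not rectified), "eye" and "orientation" of the camera in the world. Camera axes: x right, y down, z forward; pixel columns grow to the right and rows downward; lengths in m; the calibration is good to about 2 mm. A picture is of the moment at which its call begins. get_calibration takes no time and is no camera call.
- close_job(): hands the job in; it is judged then, once.
The state is a dict: "t": time; "q": joint angles; "dq": joint speeds; "joint_torque": joint torques, N m; "tool_pos": TCP position; "orientation": TCP orientation; "force": force on the tool from outside, world axes, zero at the start; "wrist_torque": the same for the moment, N m; "opening": finger opening in m; "gripper_force": force on a finger pad.
Only numpy, scipy, OpenCV 4.12 (cv2) and the standard library are available. Lean on these libraries where they do the work, as an engineer would, in place of code of your own. Each camera call takes 0.05 s, during which the arm holds its last target. There are 200 camera calls.

## Working session

There is one attempt and no reset: what is moved stays moved. The work goes in short steps, Python scripts to look and compute and a shell command to move; the robot and the scene stay as the last step left them, time stands still between calls to the robot, and variables do not carry over. Pictures are saved under pics/ and viewed, at most 10 in all, crops included, and the job is handed in when it is done.

```bash
ls; mkdir -p pics; python3 - <<'E'
from plant import *
import cv2
print(read_state())
for n in("side","top"):
    print(n,get_calibration(n)); im=read_camera(n); cv2.imwrite(f"pics/{n}0.png",im[:,:,::-1])
E
```

```text
pics
{'t': 0.0, 'q': array([ 1.11160272e+00,  1.31155832e-01,  1.48927897e+00,  1.69859525e-05,
        1.52298524e+00, -8.53941934e-02]), 'dq': array([-0.00131927, -0.00111459,  0.00194722, -0.00094008,  0.00158399,
        0.00069941]), 'joint_torque': array([-1.58404259e-04, -5.59846902e+01, -4.91754019e+01,  7.67990830e-02,
        3.54353024e-02, -1.34267912e-04]), 'tool_pos': array([0.21881135, 0.55807076, 0.2175908 ]), 'orientation': array([-5.83656987e-01, -3.08638153e+00,  2.75707872e-03]), 'force': array([-0.63656814, -0.10375915, -0.59947103]), 'wrist_torque': array([-0.00246496, -0.05247657, -0.03083004]), 'gripper_force': 0.0, 'opening': 0.09272453489134573}
side {'fx': 511.642833716085, 'fy': 511.642833716085, 'cx': 318.07390861771916, 'cy': 205.90853659360667, 'dist_coeffs': array([-0.14065062,  0.        ,  0.        ,  0.        ,  0.        ]), 'eye': array([0.22994837, 0.85960088, 0.89855838]), 'orientation': array([-0.64394639,  2.64498349, -1.14218013])}
top {'fx': 400.73905877231846, 'fy': 400.73905877231846, 'cx': 315.88996468833113, 'cy': 204.03903101667632, 'dist_coeffs': array([-0.04134231,  0.        ,  0.        ,  0.        ,  0.        ]), 'eye': array([0.42544099, 0.0944034 , 1.12265521]), 'orientation': array([-2.11731993,  2.14884158, -0.17501394])}
```

View pics/top0.png

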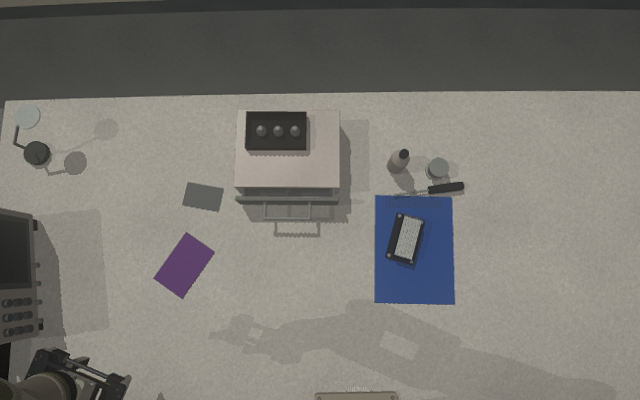

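View pics/side0.png

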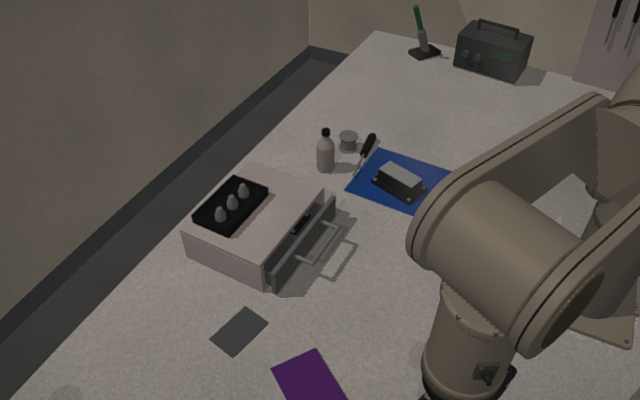

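Top view: riser with front edge near row 187, drawer panel at about (287,200) slightly ajar, handle bar near (290,204–235). The mat is around (415,250) and the unit on it at (405,239). Bystanders: bottle (399,160), spool (437,168), screwdriver (447,188).

Lookalikes:
- **Unit:** the black unit on the mat (405,239), the stored unit inside the drawer (not visible yet) and the black nozzle tray (277,131). I choose the one on the mat.
- **Liner:** grey plate (203,196) and purple plate (184,265) on the bench are decoys. The real one should be in the drawer.

Next is one close crop to check and measure.

```bash
cat > h.py <<'E'
import numpy as np, cv2
from plant import *
from scipy.spatial.transform import Rotation as R
def w(name,uv,z):
    c=get_calibration(name); K=np.array([[c['fx'],0,c['cx']],[0,c['fy'],c['cy']],[0,0,1]])
    p=cv2.undistortPoints(np.array(uv,float).reshape(-1,1,2),K,c['dist_coeffs']).reshape(-1,2)
    d=np.c_[p,np.ones(len(p))]@R.from_rotvec(c['orientation']).as_matrix().T
    e=c['eye']; return e+d*((z-e[2])/d[:,2])[:,None]
def px(name,X):
    c=get_calibration(name); K=np.array([[c['fx'],0,c['cx']],[0,c['fy'],c['cy']],[0,0,1]])
    Rm=R.from_rotvec(c['orientation']).as_matrix().T
    return cv2.projectPoints(np.array(X,float).reshape(-1,1,3),cv2.Rodrigues(Rm)[0],-Rm@c['eye'],K,c['dist_coeffs'])[0].reshape(-1,2)
def to(pos,yaw_y,down=True):
    """rows for target TCP pos, tool z down, tool y at angle yaw_y (mod pi); from measured pose"""
    s=read_state(); R0=R.from_rotvec(s['orientation'])
    best=None
    for a in (yaw_y,yaw_y+np.pi):
        y=np.array([np.cos(a),np.sin(a),0]); z=np.array([0,0,-1.]); M=np.c_[np.cross(y,z),y,z]
        r=(R0.inv()*R.from_matrix(M)).as_rotvec()
        if best is None or np.linalg.norm(r)<np.linalg.norm(best): best=r
    sh=R0.inv().apply(np.array(pos)-s['tool_pos'])
    print('shift',np.round(sh/0.5,4),'turn',np.round(best/(np.pi/2),4),'deg',np.degrees(np.linalg.norm(best)))
E
python3 - <<'E'
import cv2
im=cv2.imread('pics/top0.png')
a=cv2.resize(im[180:280,225:325],None,fx=4,fy=4,interpolation=cv2.INTER_CUBIC)
b=cv2.resize(im[190:290,365:465],None,fx=4,fy=4,interpolation=cv2.INTER_CUBIC)
cv2.imwrite('pics/c0.png',cv2.convertScaleAbs(cv2.hconcat([a,b]),alpha=1.5))
E
```

```text
(no output)
```

View pics/c0.png

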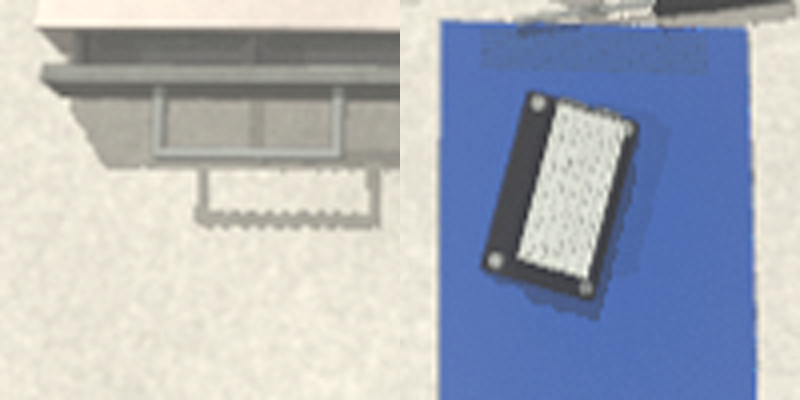

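The crop confirms the unit: black flange with four screws and a light-topped block. Block top corners are at about (404,215), (422,220), (412,259), (394,255). The handle bar runs from about (264,218) to (310,218).

```bash
python3 - <<'E'
from h import *
np.set_printoptions(precision=4,suppress=True)
f=lambda pts,ox,oy:[(ox+x/4-.4,oy+y/4-.4) for x,y in pts]
H=w('top',f([(158,154),(342,154)],225,180),.062);print('bar',H,H.mean(0))
print('riser',w('top',[(235,187),(340,187.5),(238,110),(340,110)],.094))
B=w('top',f([(155,102),(230,120),(190,278),(118,260)],365,190),.05);print('block',B,B.mean(0))
S=w('top',f([(138,103),(230,128),(186,288),(95,260)],365,190),.015);print('flange',S,S.mean(0))
for P in(B,S):
    d=P[0]+P[1]-P[2]-P[3];print(np.degrees(np.arctan2(d[1],d[0])),[np.linalg.norm(P[i]-P[(i+1)%4]) for i in range(4)])
print('panel top outer',w('top',f([(45,80),(250,80),(395,80)],225,180),.08))
# red check in side view
print(px('side',[H.mean(0)]),px('side',[B.mean(0)]))
print(w('side',[(305,258),(341,226)],.062))
E
```

```text
bar [[0.5678 0.2351 0.062 ]
 [0.566  0.1122 0.062 ]] [0.5669 0.1736 0.062 ]
riser [[0.6471 0.3081 0.094 ]
 [0.6415 0.0323 0.094 ]
 [0.8613 0.3045 0.094 ]
 [0.8564 0.0269 0.094 ]]
block [[ 0.5719 -0.1399  0.05  ]
 [ 0.5589 -0.1901  0.05  ]
 [ 0.4536 -0.1574  0.05  ]
 [ 0.4663 -0.11    0.05  ]] [ 0.5127 -0.1493  0.05  ]
flange [[ 0.5762 -0.1356  0.015 ]
 [ 0.5576 -0.199   0.015 ]
 [ 0.4477 -0.1625  0.015 ]
 [ 0.4679 -0.1008  0.015 ]] [ 0.5124 -0.1495  0.015 ]
-16.52359441592934 [np.float64(0.051883165416638115), np.float64(0.11028421434376184), np.float64(0.049116732902085895), np.float64(0.10983919165547634)]
-18.09565792759588 [np.float64(0.06612751348496645), np.float64(0.11581970393480363), np.float64(0.06492545440696097), np.float64(0.11380140218919728)]
panel top outer [[0.6159 0.3081 0.08  ]
 [0.6139 0.1721 0.08  ]
 [0.6124 0.0763 0.08  ]]
[[326.0944 244.5625]] [[400.3658 173.1326]]
[[0.5897 0.2295 0.062 ]
 [0.5625 0.1067 0.062 ]]
```

```bash
python3 - <<'E'
from h import *
to([.567,.174,.16],np.radians(-1.1))
E
```

```text
shift [-0.9287 -0.4607  0.116 ] turn [-1.000e-03  6.000e-04  7.742e-01] deg 69.6825440247336
```

```bash
python3 -m crank '[[[-0.25,-0.23,-0.115,0.029,0,0,0.2],[-0.25,-0.46,-0.23,0.058,0,0,0.4],[-0.25,-0.7,-0.35,0.087,0,0,0.58],[-0.25,-0.929,-0.461,0.1,0,0,0.774],[-0.25,-0.929,-0.461,0.1,0,0,0.774]]]' 20; python3 - <<'E'
from h import *
to([.567,.174,.16],np.radians(-1.1)); print(read_state()['t'])
E
```

```text
t: 0.72
tool_pos: [0.4284, 0.3263, 0.1864]
orientation: [-1.923, -2.484, 0.0]
force: [-0.2, 0.5, -0.5]
opening: 0.0474
gripper_force: 0.0
shift [-0.3644  0.192   0.0527] turn [-2.000e-04  1.000e-04  1.736e-01] deg 15.626561585562479
0.725
```

```bash
python3 -m crank '[[[-0.25,-0.12,0.064,0.018,0,0,0.09],[-0.25,-0.24,0.128,0.035,0,0,0.174],[-0.25,-0.364,0.192,0.053,0,0,0.174],[-0.25,-0.364,0.192,0.053,0,0,0.174],[-0.25,-0.364,0.192,0.053,0,0,0.174]]]'; python3 - <<'E'
from h import *
to([.567,.174,.043],np.radians(-1.1)); s=read_state(); print(s['t'],s['q'])
im=read_camera('side'); cv2.imwrite('pics/s1.png',cv2.resize(im[130:330,180:440,::-1],None,fx=3,fy=3))
E
```

```text
t: 1.35
tool_pos: [0.567, 0.176, 0.1596]
orientation: [-2.238, -2.203, 0.002]
force: [-0.1, -0.0, -0.0]
opening: 0.0348
gripper_force: 0.0
shift [-0.0039  0.0004  0.2331] turn [-0.001   0.0001  0.0021] deg 0.21024435184118603
1.35 [2.14393883e-01 1.48901295e-01 1.57652906e+00 2.93753128e-04
 1.41773402e+00 2.30244412e-01]
```

View pics/s1.png

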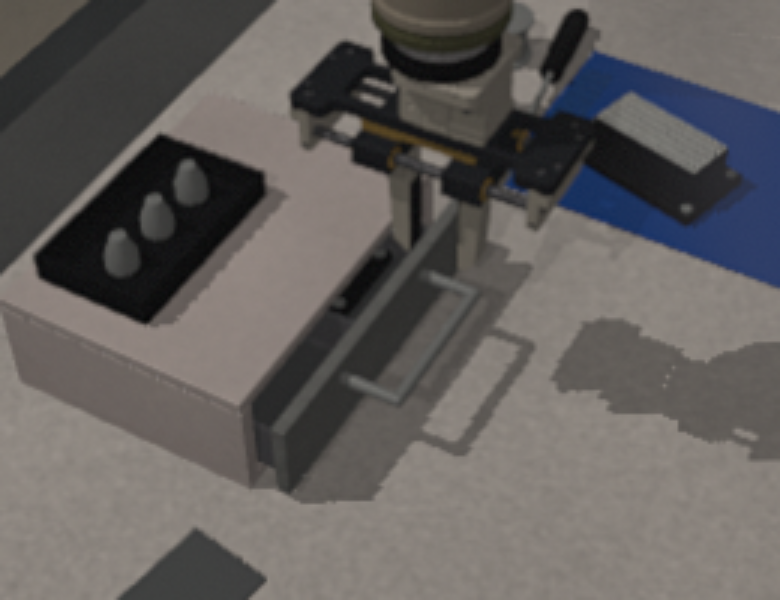

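```bash
python3 - <<'E'
from h import *
H=w('side',[(180+400/3,130+399/3),(180+477/3,130+292/3)],.062);print(H,H.mean(0),px('side',[[.567,.174,.062]])*3-[540,390])
E
```

```text
[[0.56715121 0.23374434 0.062     ]
 [0.56469171 0.11259916 0.062     ]] [0.56592146 0.17317175 0.062     ] [[437.9876686  343.97337797]]
```

Side view agrees with the top view to about 1 mm (bar middle at crop (438,345)). Descending, then pinching.

```bash
python3 -m crank '[[[-0.25,-0.004,0,0.06,0,0,0],[-0.25,-0.004,0,0.12,0,0,0],[-0.25,-0.004,0,0.18,0,0,0],[-0.25,-0.004,0,0.233,0,0,0],[-0.25,-0.004,0,0.233,0,0,0]]]'; python3 -m crank '[[[-0.8,0,0,0,0,0,0],[-1,0,0,0,0,0,0],[-1,0,0,0,0,0,0],[-1,0,0,0,0,0,0],[-1,0,0,0,0,0,0]]]' 25
```

```text
t: 2.02
tool_pos: [0.5639, 0.1762, 0.0417]
orientation: [-2.232, -2.207, 0.006]
force: [-0.2, 0.2, -0.2]
opening: 0.0348
gripper_force: 0.0
t: 2.65
tool_pos: [0.5679, 0.1751, 0.0452]
orientation: [2.236, 2.205, 0.003]
force: [-1.9, 1.1, 6.7]
opening: 0.009
gripper_force: 25.0
```

```bash
python3 -m crank '[[[-1,0,-0.02,0,0,0,0],[-1,0,-0.055,0,0,0,0],[-1,0,-0.09,0,0,0,0],[-1,0,-0.125,0,0,0,0],[-1,0,-0.16,0,0,0,0]]]'; python3 -m crank '[[[-1,0,-0.035,0,0,0,0],[-1,0,-0.07,0,0,0,0],[-1,0,-0.105,0,0,0,0],[-1,0,-0.13,0,0,0,0],[-1,0,-0.15,0,0,0,0]]]';python3 -m crank '[[[-1,0,-0.005,0,0,0,0],[-1,0,-0.01,0,0,0,0],[-1,0,-0.015,0,0,0,0],[-1,0,-0.02,0,0,0,0],[-1,0,-0.02,0,0,0,0]]]'; python3 - <<'E'
from h import *
print(read_state()['orientation'])
im=read_camera('top'); cv2.imwrite('pics/t2.png',cv2.convertScaleAbs(cv2.resize(im[160:310,210:360,::-1],None,fx=4,fy=4,interpolation=cv2.INTER_CUBIC),alpha=1.4))
E
```

```text
t: 3.28
tool_pos: [0.4877, 0.1769, 0.0452]
orientation: [2.236, 2.205, 0.006]
force: [3.5, 6.2, 6.3]
opening: 0.0092
gripper_force: 25.0
t: 3.9
tool_pos: [0.4127, 0.1786, 0.0452]
orientation: [2.237, 2.206, 0.008]
force: [3.1, 9.1, 4.2]
opening: 0.0091
gripper_force: 25.0
t: 4.53
tool_pos: [0.4049, 0.1788, 0.0452]
orientation: [2.235, 2.204, 0.013]
force: [11.4, 9.5, -5.3]
opening: 0.0092
gripper_force: 25.0
[2.23519492 2.20408408 0.01253247]
```

View pics/t2.png

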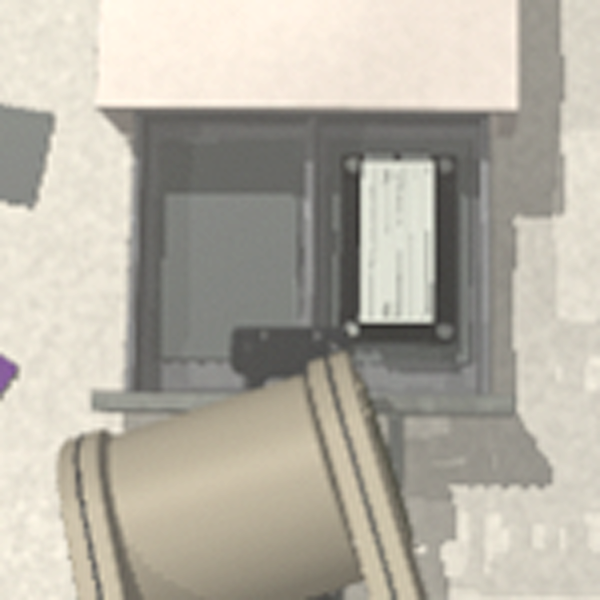

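The drawer is at its stop. The stored unit is in the right bay (crop (400,245)) and the bare liner plate in the left bay at crop (165–300,190–360). Release and rise.

```bash
python3 -m crank '[[[-0.25,0,0.004,0,0,0,0],[-0.25,0,0.004,0,0,0,0],[-0.25,0,0.004,0,0,0,0],[-0.25,0,0.004,-0.05,0,0,0],[-0.25,0,0.004,-0.15,0,0,0]]]'; python3 -m crank '[[[-0.25,0,0,-0.1,0,0,0],[0,0,0,-0.15,0,0,0],[0.5,0,0,-0.15,0,0,0],[1,0,0,-0.15,0,0,0],[1,0,0,-0.15,0,0,0]]]';  python3 - <<'E'
from h import *
to([.5127,-.1493,.19],np.radians(73))
to([.5127,-.1493,.19],np.radians(73))
E
```

```text
t: 5.2
tool_pos: [0.4015, 0.1761, 0.1171]
orientation: [-2.235, -2.204, 0.009]
force: [0.1, 0.7, 0.3]
opening: 0.0347
gripper_force: 0.0
t: 5.82
tool_pos: [0.403, 0.1766, 0.1918]
orientation: [-2.236, -2.205, 0.005]
force: [-0.4, 0.3, -0.1]
opening: 0.0703
gripper_force: 0.0
shift [-0.6488  0.2285  0.0036] turn [-2.200e-03 -7.000e-04 -8.199e-01] deg 73.79414605997141
shift [-0.6488  0.2285  0.0036] turn [-2.200e-03 -7.000e-04 -8.199e-01] deg 73.79414605997141
```

```bash
python3 -m crank '[[[1,-0.11,0.04,0,0,0,-0.11],[1,-0.23,0.08,0,0,0,-0.22],[1,-0.35,0.12,0,0,0,-0.33],[1,-0.46,0.16,0,0,0,-0.44],[1,-0.57,0.2,0,0,0,-0.55]]]'; python3 - <<'E'
from h import *
to([.5127,-.1493,.16],np.radians(73))
E
```

```text
t: 6.45
tool_pos: [0.4903, -0.0818, 0.1926]
orientation: [-1.174, -2.912, 0.0]
force: [0.3, 0.4, 0.3]
opening: 0.0931
gripper_force: 0.0
shift [-0.1261 -0.0662  0.065 ] turn [-2.000e-04 -1.200e-03 -2.989e-01] deg 26.9032191275434
```

```bash
python3 -m crank '[[[1,-0.05,-0.03,0.03,0,0,-0.11],[1,-0.1,-0.05,0.06,0,0,-0.22],[1,-0.11,-0.06,0.06,0,0,-0.28],[1,-0.11,-0.06,0.06,0,0,-0.28],[1,-0.11,-0.06,0.06,0,0,-0.28]]]'; python3 - <<'E'
from h import *
to([.5127,-.1493,.020],np.radians(73)); print(read_state()['tool_pos'])
im=read_camera('side'); a=cv2.resize(im[120:220,340:440,::-1],None,fx=4,fy=4)
im=read_camera('top'); b=cv2.resize(im[160:260,225:325,::-1],None,fx=4,fy=4,interpolation=cv2.INTER_CUBIC)
cv2.imwrite('pics/t3.png',cv2.convertScaleAbs(cv2.hconcat([a,b]),alpha=1.6)); cv2.imwrite('pics/t3full.png',im[:,:,::-1])
E
```

```text
t: 7.08
tool_pos: [0.5088, -0.1396, 0.1634]
orientation: [-0.522, -3.097, -0.001]
force: [-0.3, 0.1, -0.1]
opening: 0.093
gripper_force: 0.0
shift [-0.014  -0.0159  0.2868] turn [ 0.0002 -0.0006 -0.0239] deg 2.1473327596224037
[ 0.50880136 -0.1395751   0.1633864 ]
```

View pics/t3.png

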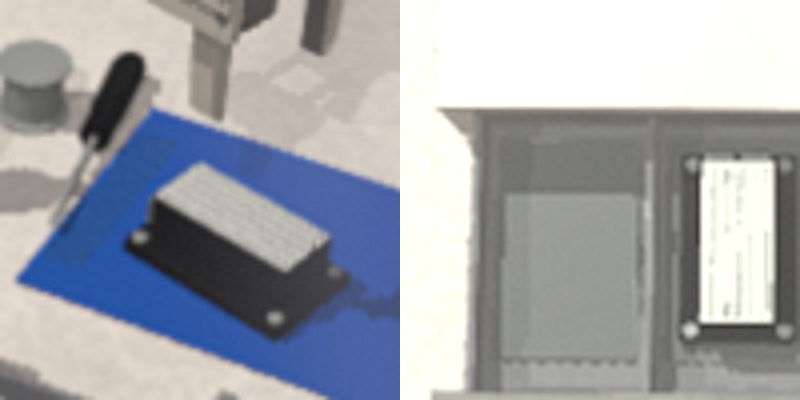

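```bash
python3 - <<'E'
from h import *
np.set_printoptions(precision=4,suppress=True)
P=w('side',[(340+x/4-.4,120+y/4-.4) for x,y in [(203,163),(330,237),(287,272),(153,195)]],.05);print(P,P.mean(0))
d=P[0]+P[3]-P[1]-P[2];print(np.degrees(np.arctan2(d[1],d[0])))
L=w('top',[(225+x/4-.4,160+y/4-.4) for x,y in [(105,358),(240,358),(240,132),(105,132),(173,245)]],.024);print('liner',L)
# bay walls tops z~.055, panel, riser
print('walls/divider top',w('top',[(225+x/4-.4,160+y/4-.4) for x,y in [(80,250),(255,250)]],.055),'panel top',w('top',[(260,160+393/4)],.083), 'riser edge',w('top',[(260,160+108/4)],.094))
print('stored label',w('top',[(225+x/4-.4,160+y/4-.4) for x,y in [(300,157),(375,157),(375,325),(300,325)]],.072).mean(0))
to([.5122,-.1490,.020],np.radians(73))
E
```

```text
[[ 0.5557 -0.1875  0.05  ]
 [ 0.4544 -0.1537  0.05  ]
 [ 0.4675 -0.1083  0.05  ]
 [ 0.5725 -0.1404  0.05  ]] [ 0.5125 -0.1475  0.05  ]
-17.706829219354287
liner [[0.488  0.2759 0.024 ]
 [0.4867 0.1835 0.024 ]
 [0.644  0.1832 0.024 ]
 [0.6454 0.2778 0.024 ]
 [0.5651 0.2297 0.024 ]]
walls/divider top [[0.5587 0.2885 0.055 ]
 [0.557  0.1708 0.055 ]] panel top [[0.4608 0.2423 0.083 ]] riser edge [[0.646  0.2422 0.094 ]]
stored label [0.5606 0.1151 0.072 ]
shift [-0.0121 -0.016   0.2878] turn [ 0.0001 -0.     -0.023 ] deg 2.0742072093928003
```

```bash
python3 -m crank '[[[1,-0.013,-0.017,0.05,0,0,-0.023],[1,-0.013,-0.017,0.12,0,0,-0.023],[1,-0.013,-0.017,0.18,0,0,-0.023],[1,-0.013,-0.017,0.18,0,0,-0.023],[1,-0.013,-0.017,0.18,0,0,-0.023]]]'; python3 - <<'E'
from h import *
to([.5126,-.1485,.020],np.radians(72.9))
E
```

```text
t: 7.8
tool_pos: [0.5133, -0.1502, 0.0754]
orientation: [0.463, 3.106, -0.001]
force: [0.2, 0.2, 0.1]
opening: 0.0932
gripper_force: 0.0
shift [0.0025 0.0029 0.1107] turn [-0.0001  0.001   0.0016] deg 0.17044410689418948
```

```bash
python3 -m crank '[[[1,0.002,0.003,0.04,0,0,0],[1,0.002,0.003,0.08,0,0,0],[1,0.002,0.003,0.106,0,0,0],[1,0.002,0.003,0.11,0,0,0],[1,0.002,0.003,0.11,0,0,0]]]'; python3 -m crank '[[[0.4,0,0,0,0,0,0],[0.1,0,0,0,0,0,0],[-0.1,0,0,0,0,0,0],[-0.3,0,0,0,0,0,0],[-0.3,0,0,0,0,0,0]]]' 25
```

```text
t: 8.43
tool_pos: [0.5126, -0.1487, 0.0199]
orientation: [0.463, 3.106, -0.0]
force: [1.0, -0.5, -0.4]
opening: 0.0929
gripper_force: 0.0
t: 9.05
tool_pos: [0.5119, -0.1485, 0.0189]
orientation: [-0.463, -3.107, -0.0]
force: [-0.6, -0.9, 0.7]
opening: 0.0503
gripper_force: 25.0
```

```bash
python3 -m crank '[[[-1,0,0,0,0,0,0],[-1,0,0,-0.04,0,0,0],[-1,0,0,-0.12,0,0,0],[-1,0,0,-0.2,0,0,0],[-1,0,0,-0.3,0,0,0]]]' 30; python3 -m crank '[[[-1,0,0,0,0,0,0],[-1,0,0,0,0,0,0],[-1,0,0,0,0,0,0],[-1,0,0,0,0,0,0],[-1,0,0,0,0,0,0]]]'; python3 - <<'E'
from h import *
to([.564,.231,.17],np.radians(88.9))
E
```

```text
t: 9.68
tool_pos: [0.5104, -0.1479, 0.1682]
orientation: [-0.463, -3.103, -0.001]
force: [0.2, -0.8, -5.0]
opening: 0.0499
gripper_force: 30.0
t: 10.3
tool_pos: [0.5115, -0.1483, 0.168]
orientation: [-0.463, -3.106, -0.001]
force: [-0.3, -0.3, -4.7]
opening: 0.0498
gripper_force: 30.0
shift [ 0.1208  0.7562 -0.0038] turn [ 0.0002 -0.001  -0.1762] deg 15.857247525063404
```

```bash
python3 -m crank '[[[-1,0.01,0.06,0,0,0,-0.02],[-1,0.03,0.14,0,0,0,-0.05],[-1,0.05,0.23,0,0,0,-0.08],[-1,0.06,0.32,0,0,0,-0.1],[-1,0.07,0.4,0,0,0,-0.12]]]'; python3 -m crank '[[[-1,0.013,0.09,0,0,0,-0.015],[-1,0.026,0.17,0,0,0,-0.03],[-1,0.038,0.25,0,0,0,-0.04],[-1,0.045,0.31,0,0,0,-0.05],[-1,0.051,0.35,0,0,0,-0.056]]]'; python3 -m crank '[[[-1,0,0,0,0,0,0],[-1,0,0,0,0,0,0],[-1,0,0,0,0,0,0],[-1,0,0,0,0,0,0],[-1,0,0,0,0,0,0]]]'; python3 - <<'E'
from h import *
to([.564,.231,.09],np.radians(88.9))
im=read_camera('side'); cv2.imwrite('pics/s4.png',cv2.convertScaleAbs(cv2.resize(im[130:310,180:420,::-1],None,fx=3,fy=3),alpha=1.4))
E
```

```text
t: 10.92
tool_pos: [0.5369, 0.0546, 0.1688]
orientation: [0.167, 3.137, 0.0]
force: [0.7, -1.0, -4.9]
opening: 0.0496
gripper_force: 30.0
t: 11.55
tool_pos: [0.53, 0.2311, 0.1687]
orientation: [-0.028, -3.141, 0.0]
force: [-0.3, -0.2, -4.3]
opening: 0.0497
gripper_force: 30.0
t: 12.18
tool_pos: [0.5304, 0.2293, 0.169]
orientation: [0.032, 3.141, -0.0]
force: [-0.5, -0.1, -5.7]
opening: 0.0497
gripper_force: 30.0
shift [-0.0672  0.0048  0.158 ] turn [-0.      0.     -0.0007] deg 0.06042451328069265
```

View pics/s4.png

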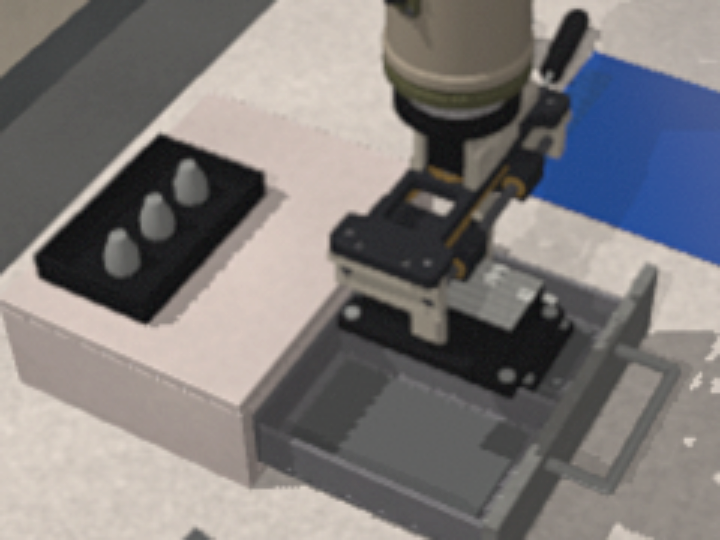

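View: the unit is held level over the drawer, block top near (500,295). The liner lies in the left bay around (420,430), and the handle is at the right. Move forward and lower.

```bash
python3 -m crank '[[[-1,-0.03,0.004,0,0,0,0],[-1,-0.067,0.004,0,0,0,0],[-1,-0.067,0.004,0.04,0,0,0],[-1,-0.067,0.004,0.1,0,0,0],[-1,-0.067,0.004,0.15,0,0,0]]]'; python3 -m crank '[[[-1,0,0,0,0,0,0],[-1,0,0,0.025,0,0,0],[-1,0,0,0.05,0,0,0],[-1,0,0,0.06,0,0,0],[-1,0,0,0.06,0,0,0]]]'; python3 - <<'E'
from h import *
to([.564,.231,.055],np.radians(88.9))
E
```

```text
t: 12.85
tool_pos: [0.562, 0.2307, 0.091]
orientation: [-0.031, -3.139, 0.001]
force: [1.0, -0.1, -6.9]
opening: 0.0495
gripper_force: 30.0
t: 13.48
tool_pos: [0.5635, 0.231, 0.0635]
orientation: [-0.031, -3.141, 0.0]
force: [-0.3, -0.1, -4.6]
opening: 0.0501
gripper_force: 30.0
shift [-0.0011  0.0001  0.017 ] turn [-0.0002 -0.0005 -0.0002] deg 0.053528107817634486
```

```bash
python3 -m crank '[[[-1,0,0,0.01,0,0,0],[-1,0,0,0.02,0,0,0],[-1,0,0,0.025,0,0,0],[-1,0,0,0.028,0,0,0],[-1,0,0,0.028,0,0,0]]]'; python3 -m crank '[[[-1,0,0,0.002,0,0,0],[-1,0,0,0.004,0,0,0],[-1,0,0,0.006,0,0,0],[-1,0,0,0.008,0,0,0],[-1,0,0,0.008,0,0,0]]]'
```

```text
t: 14.1
tool_pos: [0.5637, 0.2311, 0.0499]
orientation: [-0.031, -3.141, 0.0]
force: [0.4, -0.5, -3.9]
opening: 0.0501
gripper_force: 30.0
t: 14.72
tool_pos: [0.5637, 0.231, 0.0458]
orientation: [-0.031, -3.141, 0.0]
force: [-0.1, 0.7, -4.2]
opening: 0.0501
gripper_force: 30.0
```

```bash
python3 -m crank '[[[-1,0,0,0.001,0,0,0],[-1,0,0,0.002,0,0,0],[-1,0,0,0.003,0,0,0],[-1,0,0,0.004,0,0,0],[-1,0,0,0.004,0,0,0]]]'; python3 -m crank '[[[-1,0,0,0.001,0,0,0],[-1,0,0,0.002,0,0,0],[-1,0,0,0.003,0,0,0],[-1,0,0,0.003,0,0,0],[-1,0,0,0.003,0,0,0]]]'
```

```text
t: 15.35
tool_pos: [0.5637, 0.2311, 0.0439]
orientation: [-0.031, -3.141, 0.0]
force: [0.4, -0.2, -4.7]
opening: 0.05
gripper_force: 30.0
t: 15.98
tool_pos: [0.5638, 0.2311, 0.0425]
orientation: [0.031, 3.141, 0.0]
force: [-0.2, -0.4, -5.3]
opening: 0.0499
gripper_force: 30.0
```

```bash
python3 -m crank '[[[-1,0,0,0.001,0,0,0],[-1,0,0,0.002,0,0,0],[-1,0,0,0.003,0,0,0],[-1,0,0,0.004,0,0,0],[-1,0,0,0.004,0,0,0]]]'; python3 - <<'E'
from h import *
im=read_camera('side'); cv2.imwrite('pics/s5.png',cv2.convertScaleAbs(cv2.resize(im[180:310,240:400,::-1],None,fx=4.5,fy=4.5,interpolation=cv2.INTER_CUBIC),alpha=1.6))
E
```

```text
t: 16.6
tool_pos: [0.5637, 0.2311, 0.0404]
orientation: [-0.031, -3.141, 0.0]
force: [0.7, 0.1, -5.4]
opening: 0.0501
gripper_force: 30.0
```

View pics/s5.png

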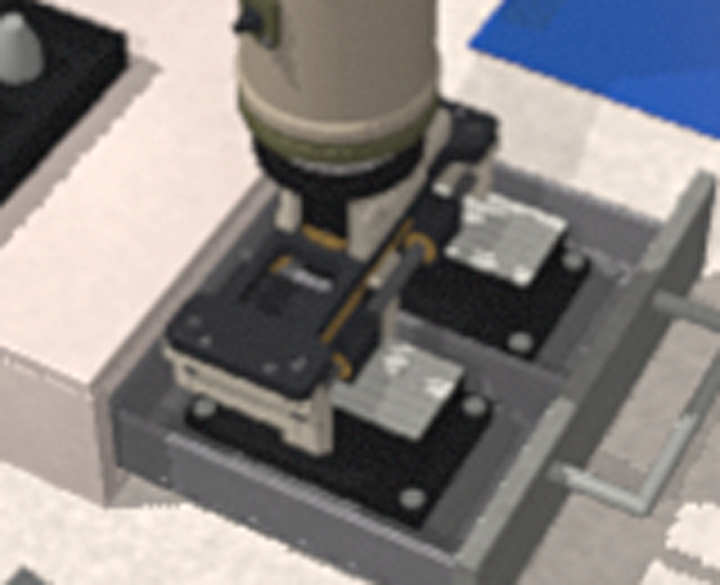

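The unit sits well inside the left bay (flange screws at (203,408), (475,405), (412,498)) with no wall contact, but it isn't on the liner yet. Continuing down in small steps.

```bash
python3 -m crank '[[[-1,0,0,0.001,0,0,0],[-1,0,0,0.002,0,0,0],[-1,0,0,0.003,0,0,0],[-1,0,0,0.003,0,0,0],[-1,0,0,0.003,0,0,0]]]';python3 -m crank '[[[-1,0,0,0.001,0,0,0],[-1,0,0,0.002,0,0,0],[-1,0,0,0.003,0,0,0],[-1,0,0,0.003,0,0,0],[-1,0,0,0.003,0,0,0]]]'
```

```text
t: 17.27
tool_pos: [0.5638, 0.2311, 0.039]
orientation: [-0.031, -3.141, -0.0]
force: [0.9, 0.1, -5.1]
opening: 0.0499
gripper_force: 30.0
t: 17.9
tool_pos: [0.5638, 0.2311, 0.0375]
orientation: [0.031, 3.141, -0.0]
force: [-0.2, -0.2, -5.6]
opening: 0.0498
gripper_force: 30.0
```

```bash
python3 -m crank '[[[-1,0,0,0.001,0,0,0],[-1,0,0,0.002,0,0,0],[-1,0,0,0.003,0,0,0],[-1,0,0,0.003,0,0,0],[-1,0,0,0.003,0,0,0]]]';python3 -m crank '[[[-1,0,0,0.001,0,0,0],[-1,0,0,0.002,0,0,0],[-1,0,0,0.003,0,0,0],[-1,0,0,0.003,0,0,0],[-1,0,0,0.003,0,0,0]]]'
```

```text
t: 18.52
tool_pos: [0.5638, 0.2311, 0.036]
orientation: [0.031, 3.141, 0.0]
force: [0.8, -0.0, -4.3]
opening: 0.0499
gripper_force: 30.0
t: 19.15
tool_pos: [0.5641, 0.2311, 0.035]
orientation: [0.031, 3.141, 0.0]
force: [-1.8, -1.8, 1.8]
opening: 0.05
gripper_force: 30.0
```

Contact: the force rose from −4.5 to +1.8 N. Release partly (the bay is narrow) and rise.

```bash
python3 -m crank '[[[0.1,0,0,0,0,0,0],[0.15,0,0,0,0,0,0],[0.25,0,0,0,0,0,0],[0.28,0,0,0,0,0,0],[0.28,0,0,0,0,0,0]]]';python3 -m crank '[[[0.28,0,0,-0.01,0,0,0],[0.28,0,0,-0.05,0,0,0],[0.28,0,0,-0.12,0,0,0],[0.28,0,0,-0.2,0,0,0],[0.28,0,0,-0.27,0,0,0]]]'; python3 - <<'E'
from h import *
to([.402,.177,.17],np.radians(-1.1))
E
```

```text
t: 19.77
tool_pos: [0.5638, 0.2311, 0.0344]
orientation: [0.031, 3.141, 0.0]
force: [-0.4, -0.4, -0.2]
opening: 0.0594
gripper_force: 0.0
t: 20.4
tool_pos: [0.5644, 0.2313, 0.1731]
orientation: [0.031, 3.139, 0.001]
force: [0.6, 0.7, 0.5]
opening: 0.0593
gripper_force: 0.0
shift [ 0.3226 -0.1149  0.0052] turn [1.700e-03 9.000e-04 9.998e-01] deg 89.97923506405547
```

```bash
python3 -m crank '[[[0,0.06,-0.02,0,0,0,0.11],[-0.25,0.12,-0.04,0,0,0,0.22],[-0.25,0.18,-0.06,0,0,0,0.33],[-0.25,0.24,-0.08,0,0,0,0.44],[-0.25,0.3,-0.11,0,0,0,0.55]]]'; python3 -m crank '[[[-0.25,0,0,0,0,0,0.11],[-0.25,0,0,0,0,0,0.22],[-0.25,0,0,0,0,0,0.33],[-0.25,0,0,0,0,0,0.44],[-0.25,0,0,0,0,0,0.45]]]'; python3 -m crank '[[[-0.25,0,0,0,0,0,0],[-0.25,0,0,0,0,0,0],[-0.25,0,0,0,0,0,0],[-0.25,0,0,0,0,0,0],[-0.25,0,0,0,0,0,0]]]'; python3 - <<'E'
from h import *
to([.405,.178,.043],np.radians(-1.1))
im=read_camera('side'); cv2.imwrite('pics/s6.png',cv2.convertScaleAbs(cv2.resize(im[170:320,240:420,::-1],None,fx=4,fy=4,interpolation=cv2.INTER_CUBIC),alpha=1.5))
print(px('side',[[.405,.178,.062],[.406,.238,.062],[.404,.118,.062]])*4-[960,680])
E
```

```text
t: 21.02
tool_pos: [0.4123, 0.179, 0.1712]
orientation: [1.35, 2.835, 0.003]
force: [-0.3, -0.7, 0.3]
opening: 0.0348
gripper_force: 0.0
t: 21.65
tool_pos: [0.4132, 0.1792, 0.171]
orientation: [2.242, 2.199, 0.003]
force: [0.3, 1.0, -0.5]
opening: 0.0348
gripper_force: 0.0
t: 22.28
tool_pos: [0.4127, 0.179, 0.1694]
orientation: [-2.243, -2.2, 0.0]
force: [0.6, 1.5, -0.5]
opening: 0.0348
gripper_force: 0.0
shift [-0.0023 -0.0154  0.2528] turn [-0.0001  0.     -0.    ] deg 0.008476280643698934
[[614.96128155 407.42873056]
 [569.89609397 488.24559339]
 [656.79428128 331.98253124]]
```

View pics/s6.png

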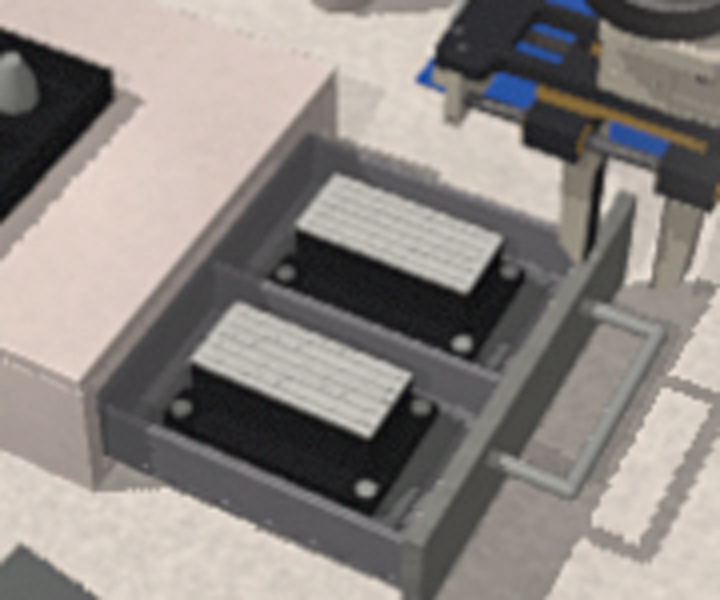

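The unit lies flat in the left bay (block top at (300,368)), with the stored unit in the right bay. The handle bar runs (570,490)–(657,332), as predicted. Descend and pinch.

```bash
python3 -m crank '[[[-0.25,-0.002,-0.015,0,0,0,0],[-0.25,-0.002,-0.015,0.08,0,0,0],[-0.25,-0.002,-0.015,0.16,0,0,0],[-0.25,-0.002,-0.015,0.22,0,0,0],[-0.25,-0.002,-0.015,0.25,0,0,0]]]'; python3 -m crank '[[[-0.6,0,0,0,0,0,0],[-1,0,0,0,0,0,0],[-1,0,0,0,0,0,0],[-1,0,0,0,0,0,0],[-1,0,0,0,0,0,0]]]' 25
```

```text
t: 22.95
tool_pos: [0.4037, 0.1778, 0.0427]
orientation: [-2.242, -2.199, 0.004]
force: [-0.7, 0.9, -0.2]
opening: 0.0347
gripper_force: 0.0
t: 23.58
tool_pos: [0.4062, 0.1785, 0.0458]
orientation: [2.242, 2.199, 0.003]
force: [-1.4, -1.0, 6.1]
opening: 0.0094
gripper_force: 25.0
```

```bash
python3 -m crank '[[[-1,0,0.008,0,0,0,0],[-1,0,0.03,0,0,0,0],[-1,0,0.055,0,0,0,0],[-1,0,0.08,0,0,0,0],[-1,0,0.105,0,0,0,0]]]'; python3 -m crank '[[[-1,0,0.025,0,0,0,0],[-1,0,0.05,0,0,0,0],[-1,0,0.075,0,0,0,0],[-1,0,0.1,0,0,0,0],[-1,0,0.125,0,0,0,0]]]'; python3 -m crank '[[[-1,0,0.025,0,0,0,0],[-1,0,0.05,0,0,0,0],[-1,0,0.07,0,0,0,0],[-1,0,0.085,0,0,0,0],[-1,0,0.095,0,0,0,0]]]'
```

```text
t: 24.2
tool_pos: [0.4589, 0.1773, 0.0458]
orientation: [2.242, 2.199, 0.002]
force: [-3.2, -1.8, 8.7]
opening: 0.009
gripper_force: 25.0
t: 24.82
tool_pos: [0.5213, 0.1759, 0.0458]
orientation: [2.242, 2.199, 0.002]
force: [-2.5, -2.3, 8.0]
opening: 0.0087
gripper_force: 25.0
t: 25.45
tool_pos: [0.5689, 0.1748, 0.0458]
orientation: [2.242, 2.199, 0.002]
force: [-1.3, -1.4, 7.0]
opening: 0.0092
gripper_force: 25.0
```

```bash
python3 -m crank '[[[-1,0,0.008,0,0,0,0],[-1,0,0.016,0,0,0,0],[-1,0,0.024,0,0,0,0],[-1,0,0.032,0,0,0,0],[-1,0,0.036,0,0,0,0]]]'; python3 -m crank '[[[-1,0,0.003,0,0,0,0],[-1,0,0.006,0,0,0,0],[-1,0,0.009,0,0,0,0],[-1,0,0.012,0,0,0,0],[-1,0,0.012,0,0,0,0]]]'
```

```text
t: 26.08
tool_pos: [0.5867, 0.1744, 0.0458]
orientation: [2.242, 2.199, 0.002]
force: [-2.1, -1.8, 6.2]
opening: 0.0095
gripper_force: 25.0
t: 26.7
tool_pos: [0.5898, 0.1743, 0.0457]
orientation: [-2.241, -2.198, 0.006]
force: [-16.3, -2.8, 17.6]
opening: 0.0093
gripper_force: 25.0
```

Firm stop at travel ≈0.185 with 16 N. Release, rise, check.

```bash
python3 -m crank '[[[-0.3,0,-0.002,0,0,0,0],[-0.3,0,-0.002,0,0,0,0],[-0.3,0,-0.002,0,0,0,0],[-0.3,0,-0.002,0,0,0,0],[-0.3,0,-0.002,-0.03,0,0,0]]]'; python3 -m crank '[[[-0.3,0,0,-0.07,0,0,0],[-0.3,0,0,-0.15,0,0,0],[-0.3,0,0,-0.22,0,0,0],[-0.3,0,0,-0.3,0,0,0],[-0.3,0,0,-0.3,0,0,0]]]';python3 -m crank '[[[-0.3,0,-0.05,0,0,0,0],[-0.3,0,-0.12,0,0,0,0],[-0.3,0,-0.2,0,0,0,0],[-0.3,0,-0.25,0,0,0,0],[-0.3,0,-0.25,0,0,0,0]]]'; python3 - <<'E'
from h import *
im=read_camera('side'); a=cv2.resize(im[100:300,180:440,::-1],None,fx=3,fy=3,interpolation=cv2.INTER_CUBIC)
cv2.imwrite('pics/s7.png',cv2.convertScaleAbs(a,alpha=1.4))
print(px('side',[[.590,.234,.062],[.588,.114,.062]])*3-[540,300])
E
```

```text
t: 27.32
tool_pos: [0.5894, 0.1743, 0.0584]
orientation: [-2.242, -2.198, 0.004]
force: [-0.2, 0.6, 0.7]
opening: 0.0328
gripper_force: 0.0
t: 27.95
tool_pos: [0.5934, 0.1751, 0.2157]
orientation: [2.239, 2.196, 0.012]
force: [-0.2, -0.5, -0.4]
opening: 0.0322
gripper_force: 0.0
t: 28.58
tool_pos: [0.4646, 0.1771, 0.2095]
orientation: [-2.242, -2.201, -0.0]
force: [0.3, -0.1, -0.4]
opening: 0.0326
gripper_force: 0.0
[[371.63376394 478.04202033]
 [448.78557603 373.17859778]]
```

View pics/s7.png

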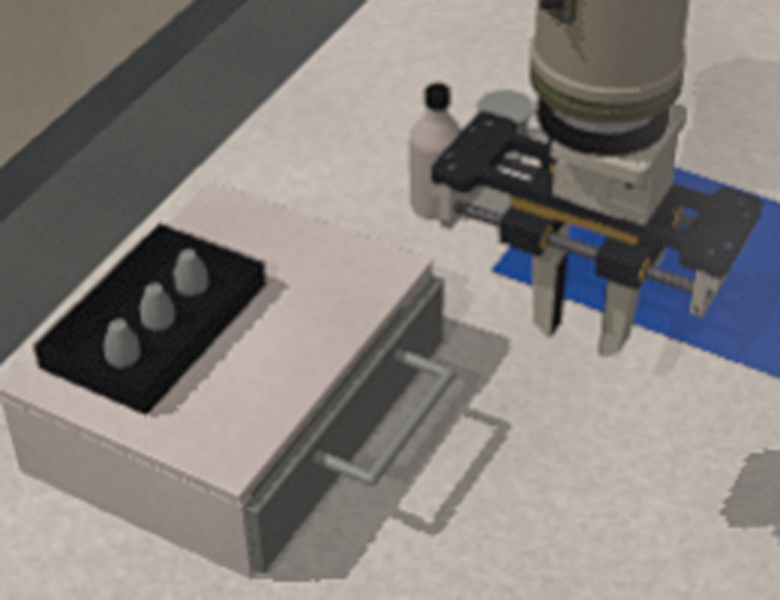

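The drawer is flush against the riser, with the handle ends at (372,478) and (449,373) as predicted for shut. The bottle and spool stand, and the robot is clear.

```bash
python3 -c "
from plant import close_job; print(close_job())"
```

```text
the job is handed in; nothing more can be done
None
```

The control unit is lying flat on the liner in the left bay and the drawer is pushed fully shut; I handed the job in at about 29 s, with the stored unit in its bay, no contact with the bystanders, and no verdict returned.

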